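# Go/no-go check of bearing housings, gauge back on its hook

## Robot

A 6-joint arm with a two-finger parallel gripper is mounted at the origin on the work surface. World frame = base frame: x ahead of the robot, y to its left, z up, the work surface at z = 0. Lengths are in m, angles in rad, forces in N, time in s.
With the tool pointing down it reaches from about 0.25 to 0.775 m from the base axis. Payload 4 kg.
Tool frame: the origin (TCP) lies at the very end of the fingers, on their centre line; the grasp point (between the pads) lies 19 mm behind it (robot.hold_point_z is the distance from the TCP to the grasp point, in m); z points along the fingers, y is the line along which they close (so a half turn about z gives the same grasp; the last joint's range is limited). The gripper opens to 94 mm and grips with 3 to 60 N. Pads are 16 mm wide; open, the fingers measure 119 mm over their backs; the gripper's body (75 mm by 177 mm) begins 78 mm behind the grasp point.
Start: joints at [-1.301, 0.087, 1.371, -0, 1.684, -0.103], TCP at [0.2, -0.512, 0.206] pointing down, gripper open.
Joint ranges: [-3.1, 3.1], [-0.76, 2.03], [0.27, 2.55], [-1.08, 4.22], [0.17, 2.65], [-2.57, 2.57]. Speed limits (rad/s): [2.79, 2.79, 3.14, 3.14, 3.14, 3.14].

## Interface

Orientations are given as [roll, pitch, yaw] about the fixed x, y, z axes, in that order (R = Rz(yaw) Ry(pitch) Rx(roll)).
In Python, from bench import robot gives the robot as it stands.
- The arm moves only by the tool carry_out, never from a script. Its argument "steps" is a list of rows, each a list of 3 entries, a list of its own where there are three numbers: the shift along the tool's x, y, z in m, then the turn about the tool's z in units of 10 degrees (1.0 is 10 degrees), then the closure, from -1 (fully open) to 1 (shut). In form: [[[tx, ty, tz], roll, jaw], ...]. A call has 1 to 10 rows; each row is the pose to reach, as a shift and turn from the pose commanded when the call began, along the tool's axes at that moment; what a row does not reach only later rows make up. A row lasts 1/8 s, in which the tool goes at most 62.5 mm and 10.7 degrees, less where a joint would pass 70% of its speed; a pose out of reach is approached as far as the arm can. A call with a gripper value outside its range is refused whole. The fingers move at their own pace and stop on an object; the grip force is fixed at half the most. Time passes only in rows, so rows that repeat a pose let the fingers close. It gives the time, the measured TCP pose, the force, the opening and the grip force at its end, in the units of the state.
- robot.get_obs(): the state, without advancing time (a new reading comes with each control period).
- robot.snapshot(name): name is "scene" or "top" or "wrist"; returns a dict with "image" (400x640x3 uint8, red, green, blue), "z_map" (400x640 float32, m along the optical axis (not along the pixel's ray), 0 where there is no reading), "mtx" (3x3 intrinsics, pixels), "R" (3x3) and "t" (3): a world point X has camera coordinates R X + t. Camera axes: x right, y down, z forward; pixel columns grow to the right and rows downward; lengths in m; the calibration is good to about 2 mm. A picture is of the moment at which its call begins.
- robot.close_job(): hands the job in; it is judged then, once.
The state is a dict: "time": time; "joint_positions": joint angles; "qvel": joint speeds; "joint_torque": joint torques, N m; "tool_pos": TCP position; "ee_rot": TCP orientation; "wrist_force": force on the tool from outside, world axes, zero at the start; "wrist_torque": the same for the moment, N m; "width": finger opening in m; "finger_force": force on a finger pad.
Only numpy, scipy, OpenCV 4.12 (cv2) and the standard library are available. Lean on these libraries where they do the work, as an engineer would, in place of code of your own. Each camera call takes 0.05 s, during which the arm holds its last target. There are 200 camera calls.

## Task

Check the bore of every bearing housing on the bench with the plug gauge, in the order blue, green, yellow (one may be missing): first push the GO end (green band) fully home, take it out, then turn the gauge round and press the NO-GO end (red band) squarely and lightly against the same bore for a moment to confirm it will not enter. When all are checked, hang the gauge by its handle over both prongs of the twin hook and let it hang still; be gentle, leave the housings standing about where they are and knock nothing over.

Things in the scene. Friction and masses are not known exactly. Their poses are not given: they have to be found in the camera images.
- gauge: double-ended plug gauge, 180 mm long, 83 mm tall, 0.55 kg, standing on its flat underside (origin: centre of it; x towards the GO end, z up). Aluminium block 108 (x) x 44 (y) x 33 (z) mm; green band by the GO end, red by the NO-GO end; axis of both plugs 21 mm up. Handle over it: 12 mm square bar along x, 67..79 mm up, on 6 mm legs at x = +-51; opening under the bar z 33..67, 96 mm long
- gauge_grip (a point): centre of the black grip block in the middle of the gauge's handle bar, 73 mm above the gauge's underside; the block is 40 (x) x 14 (y) x 20 (z) mm, flat-sided: pinch it across y. Axes as gauge
- gauge_go (a point): point on the GO plug's axis, 20 mm out from the block's end face: it lies at the middle of a bore when the GO plug is fully home (block against the housing). The GO plug is steel, 34 mm diameter, 45 mm long (gauge x 54..99), its nose tapered to 29 mm over the last 5 mm. Axes as gauge
- gauge_nogo (a point): centre of the flat end face of the NO-GO plug, which is steel, 40 mm diameter, 27 mm long (gauge x -54..-81). Axes as gauge
- hook_stand: fixed twin hook: grey base 130 (x) x 160 (y) x 12 mm, two round rods 8 mm thick at y = +-34 that rise at x = +45, bend and run level to -x as two prongs 102..110 mm above the bench, each ending at x = -51 in an upturned tip, top 120 mm up. Nothing between or above the prongs. Origin: centre of the underside; prongs point to -x (roughly to the robot), z up
- hook_seat (a point): point midway between the two prongs, level with their upper side (110 mm up), at the middle of their straight run (40 mm either way along x is still on the prongs). Axes as hook_stand
- housing_blue: blue cast bearing housing, loose on the bench, 2.8 kg (a hard push slides it): block 40 (x) x 96 (y) mm, 115 mm high, on a foot 84 x 150 x 15 mm; level brass-lined through bore, 36 mm diameter, along x, axis 65 mm up, 1 mm chamfer at both mouths. Origin: centre of the underside; -x is the robot's side; z up. May be absent (None)
- housing_blue_bore (a point): middle of the blue housing's bore (on its axis, mid-thickness). x along the bore, away from the robot; z up
- housing_blue_near (a point): centre of the bore's mouth on the blue housing's robot side (-x)
- housing_blue_far (a point): centre of the bore's mouth on the blue housing's far side (+x)
- housing_green: green cast bearing housing, loose on the bench, 2.8 kg (a hard push slides it): block 40 (x) x 96 (y) mm, 115 mm high, on a foot 84 x 150 x 15 mm; level brass-lined through bore, 36 mm diameter, along x, axis 65 mm up, 1 mm chamfer at both mouths. Origin: centre of the underside; -x is the robot's side; z up. May be absent (None)
- housing_green_bore (a point): middle of the green housing's bore (on its axis, mid-thickness). x along the bore, away from the robot; z up
- housing_green_near (a point): centre of the bore's mouth on the green housing's robot side (-x)
- housing_green_far (a point): centre of the bore's mouth on the green housing's far side (+x)
- housing_yellow: yellow cast bearing housing, loose on the bench, 2.8 kg (a hard push slides it): block 40 (x) x 96 (y) mm, 115 mm high, on a foot 84 x 150 x 15 mm; level brass-lined through bore, 36 mm diameter, along x, axis 65 mm up, 1 mm chamfer at both mouths. Origin: centre of the underside; -x is the robot's side; z up. May be absent (None)
- housing_yellow_bore (a point): middle of the yellow housing's bore (on its axis, mid-thickness). x along the bore, away from the robot; z up
- housing_yellow_near (a point): centre of the bore's mouth on the yellow housing's robot side (-x)
- housing_yellow_far (a point): centre of the bore's mouth on the yellow housing's far side (+x)
- flask: blue drinking flask, 72 mm diameter, 200 mm tall, a bystander; origin: centre of its underside
- spray_can: red spray can, 60 mm diameter, 170 mm tall, a bystander; origin: centre of its underside
- cup: orange cup, 74 mm diameter, 90 mm tall, a bystander; origin: centre of its underside
Not all that is in view belongs to the job. What is meant by the gauge is not orange or purple, and is the smaller of those in its own colour.

How it is judged:
On the way, in this order (a step that is already met when the one before it is completed fails the run):
1. the GO end is fully home in the blue housing's bore (distance between gauge_go and housing_blue_bore below 0.006 m and angle between the x axis of gauge and the x axis of housing_blue_bore, either way round below 0.12 rad), for 0.2 s.
2. the NO-GO end is pressed squarely and lightly against a mouth of the blue housing's bore and does not enter ((distance between gauge_nogo and housing_blue_near below 0.007 m or distance between gauge_nogo and housing_blue_far below 0.007 m) and angle between the x axis of gauge and the x axis of housing_blue_bore, either way round below 0.15 rad and contact force between gauge and housing_blue above 1 N), for 0.2 s.
3. the GO end is fully home in the green housing's bore (distance between gauge_go and housing_green_bore below 0.006 m and angle between the x axis of gauge and the x axis of housing_green_bore, either way round below 0.12 rad), for 0.2 s.
4. the NO-GO end is pressed squarely and lightly against a mouth of the green housing's bore and does not enter ((distance between gauge_nogo and housing_green_near below 0.007 m or distance between gauge_nogo and housing_green_far below 0.007 m) and angle between the x axis of gauge and the x axis of housing_green_bore, either way round below 0.15 rad and contact force between gauge and housing_green above 1 N), for 0.2 s.
5. the GO end is fully home in the yellow housing's bore (distance between gauge_go and housing_yellow_bore below 0.006 m and angle between the x axis of gauge and the x axis of housing_yellow_bore, either way round below 0.12 rad), for 0.2 s.
6. the NO-GO end is pressed squarely and lightly against a mouth of the yellow housing's bore and does not enter ((distance between gauge_nogo and housing_yellow_near below 0.007 m or distance between gauge_nogo and housing_yellow_far below 0.007 m) and angle between the x axis of gauge and the x axis of housing_yellow_bore, either way round below 0.15 rad and contact force between gauge and housing_yellow above 1 N), for 0.2 s.
At the end, for the whole second after the job is handed in: the gauge hangs at rest with its handle bar lying on both prongs (within 40 mm of the middle of their run, grip centre -4 to 14 mm above the prongs' upper side, tilt under 0.3 rad), every housing upright and within 120 mm of where it started (z of gauge_grip in the frame of hook_seat between -0.004 and 0.014 m and x of gauge_grip in the frame of hook_seat between -0.045 and 0.04 m and y of gauge_grip in the frame of hook_seat between -0.02 and 0.02 m and angle between gauge's own z axis and vertical below 0.3 rad and contact force between gauge and hook_stand above 2 N and linear speed of gauge below 0.03 m/s and angular speed of gauge below 0.3 rad/s and angle between each of housing_blue, housing_green, housing_yellow's own z axis and vertical below 0.1 rad and distance of each of housing_blue, housing_green, housing_yellow from where it was at the start of the episode below 0.12 m); the robot touches nothing.
It fails at once if a housing is tipped over (angle between any of housing_blue, housing_green, housing_yellow's own z axis and vertical above 0.35 rad).
It fails at once if the gauge is forced against a housing with more than 40 N (contact force between gauge and housing_blue above 40 N or contact force between gauge and housing_green above 40 N or contact force between gauge and housing_yellow above 40 N).
It fails at once if the flask is knocked over (angle between flask's own z axis and vertical above 0.6 rad).
It fails at once if the spray can is knocked over (angle between spray_can's own z axis and vertical above 0.6 rad).
It fails at once if the cup is knocked over (angle between cup's own z axis and vertical above 0.6 rad).
Of housing_blue, housing_green, housing_yellow only 2 to 3 are there at a start; the rules pass over those that are not, and their reading is None.
At some moment in a run one of gauge, housing_blue, housing_green, housing_yellow may be knocked a few centimetres aside while the robot is not near it.
Once in a run the grip may slacken for a moment while it holds something.
It also fails if it takes over 210 s, if anything falls off the work surface, if the arm or the gripper's body presses on something with over 40 N, if the wrist force passes 120 N, or if a joint passes its speed limit or range.

## Working session

There is one attempt and no reset: what is moved stays moved. The work goes in short steps, Python scripts to look and compute and a tool call to move; the robot and the scene stay as the last step left them, time stands still between calls to the robot, and variables do not carry over. Pictures are saved under pics/ and viewed, at most 14 in all, crops included, and the job is handed in when it is done.

Besides the shell and the picture viewer there is one more tool, called after "Call:" as name(argument=value, ...) on one line, values as JSON. carry_out: Moves the arm, as the interface text tells. Its arguments: {"type":"object","properties":{"steps":{"type":"array","items":{"type":"array"}}},"required":["steps"]}

```bash
mkdir -p pics
cat > h.py <<'E'
import numpy as np, cv2
from bench import robot
def snap(n,f=None):
    s=robot.snapshot(n)
    if f: cv2.imwrite('pics/'+f,s['image'][...,::-1])
    return s
def cloud(s):
    z=s['z_map'];K=s['mtx'];v,u=np.mgrid[:z.shape[0],:z.shape[1]]
    c=np.stack([(u-K[0,2])/K[0,0]*z,(v-K[1,2])/K[1,1]*z,z],-1)
    P=(c-s['t'])@s['R']; P[z==0]=np.nan
    return P
E
python3 - <<'E'
from h import *
for n in('scene','top'):
    s=snap(n,n+'0.png');np.savez('pics/%s0.npz'%n,P=cloud(s),im=s['image']);print(n,s['R'],s['t'],s['mtx'][0,0])
print(robot.get_obs())
E
```

```text
scene [[ 0.08331359  0.99648028  0.00926835]
 [ 0.73141657 -0.05483001 -0.67972308]
 [-0.67682246  0.06340919 -0.73341027]] [-0.00671266 -0.31439635  1.52262073] 362.0345751752491
top [[-0.02998646 -0.99951209 -0.00874047]
 [-0.99761766  0.03047085 -0.06189123]
 [ 0.06212737  0.00686375 -0.99804463]] [-0.03817871  0.47453133  1.31473322] 434.4257495646914
{'time': 0.1, 'joint_positions': array([-1.30110674e+00,  8.78815485e-02,  1.37207986e+00, -2.26329332e-06,
        1.68363365e+00, -1.03113286e-01]), 'qvel': array([-4.87168324e-04, -5.54590115e-04, -3.90048318e-03, -8.76752835e-05,
       -1.21152406e-04, -2.12735756e-04]), 'joint_torque': array([ 3.16137972e-03, -3.41249478e+01, -3.03303587e+01,  7.20374286e-02,
        3.04137426e-02, -1.06698708e-04]), 'tool_pos': array([ 0.20017922, -0.51174081,  0.2044328 ]), 'ee_rot': array([-3.13960065e+00, -2.03871424e-04,  3.72802421e-01]), 'wrist_force': array([-0.40187945, -0.65859159, -0.85519228]), 'wrist_torque': array([ 0.01838284, -0.02691583,  0.02488243]), 'finger_force': 0.0, 'width': 0.09435408000280197}
```

View pics/top0.png

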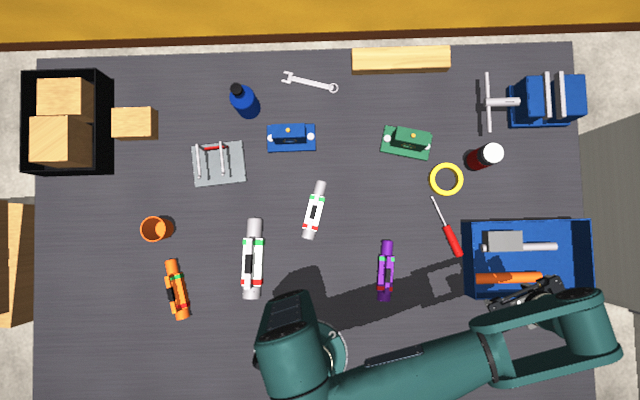

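View pics/scene0.png

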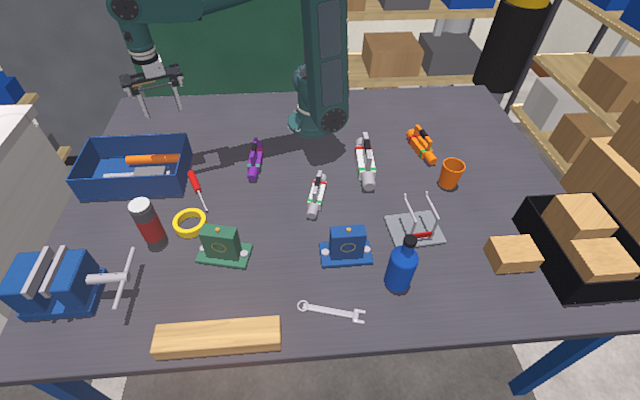

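Top picture: the lookalikes are a small white gauge (313,210), a large white gauge (252,258), an orange one (176,290) and a purple one (386,270). I choose the small white one. Blue housing is at (291,137), green at (407,142), and there is no yellow one (only a ring at 446,180). The hook is at (218,163).

Run:
```python
from h import *
d=np.load('pics/top0.npz');P,im=d['P'],d['im']
cv2.imwrite('pics/crop.png',cv2.resize(im[170:310,220:350][...,::-1],None,fx=4,fy=4,interpolation=cv2.INTER_CUBIC))
def rect(b,lo,hi,name):
    u0,u1,v0,v1=b;p=P[v0:v1,u0:u1].reshape(-1,3);p=p[(p[:,2]>lo)&(p[:,2]<hi)]
    r=cv2.minAreaRect((p[:,:2]*1000).astype(np.float32));bx=cv2.boxPoints(r)
    print(name,len(p),np.round(r[0],1),np.round(r[1],1),round(r[2],1),'med',np.round(np.median(p,0),4))
rect((255,330,115,160),.107,.125,'bluetop');rect((255,330,115,160),.006,.03,'bluefoot')
rect((370,440,115,170),.107,.125,'greentop');rect((370,440,115,170),.006,.03,'greenfoot')
rect((185,252,135,192),.006,.018,'hookbase');rect((185,252,135,192),.095,.13,'prongs')
rect((295,335,175,245),.060,.09,'small bar');rect((295,335,175,245),.01,.09,'small all')
rect((235,270,212,305),.05,.2,'big top');rect((235,270,212,305),.01,.2,'big all')
rect((225,265,80,125),.05,.25,'flask');rect((460,510,140,175),.05,.25,'can')
```

```text
bluetop 481 [667.2  45.6] [95.4 41.3] 89.4 med [0.6664 0.0456 0.1147]
bluefoot 709 [668.   46.2] [225.7 137.3] 86.5 med [0.6468 0.0327 0.015 ]
greentop 488 [ 640.4 -308.7] [96.8 41.6] 76.6 med [ 0.6399 -0.308   0.1149]
greenfoot 724 [ 642.5 -309.2] [212.3 167.6] 85.9 med [ 0.6198 -0.2852  0.015 ]
hookbase 1857 [600.2 270.8] [205.4 165.6] 84.0 med [0.5895 0.2709 0.0116]
prongs 206 [591.  272.4] [102.6  77. ] 5.2 med [0.5934 0.2984 0.1091]
small bar 169 [434.  -18.2] [ 13.6 107.1] 74.9 med [ 0.432  -0.0176  0.0801]
small all 801 [439.1 -33.9] [ 72.4 179.6] 74.1 med [ 0.4375 -0.0203  0.035 ]
big top 549 [296.3 169.3] [235.5  89.8] 14.1 med [0.2823 0.1668 0.1042]
big all 1575 [302.  168.8] [242.7 100.6] 10.7 med [0.2983 0.1628 0.0461]
flask 692 [761.7 172.7] [61.9 70.6] 23.9 med [0.7541 0.1665 0.1358]
can 668 [ 575.6 -512. ] [57.2 58.6] 88.9 med [ 0.5716 -0.5002  0.1621]
```

View pics/crop.png

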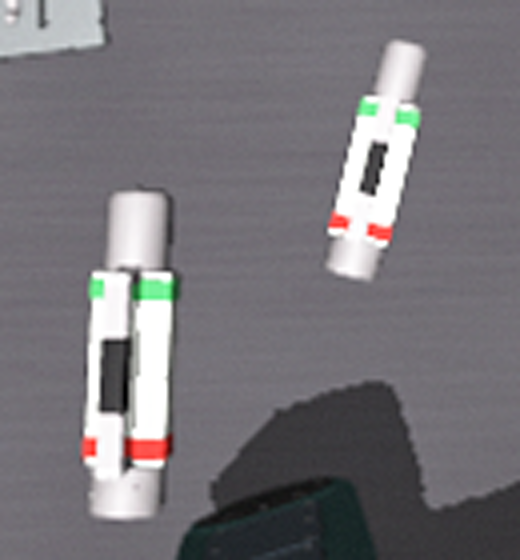

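The crop shows the small white gauge with its green (GO) band towards +x and its red band towards the robot. The big white one is clearly larger, so the choice holds. Next I work out the move to above it.

```bash
cat >> h.py <<'E'
from scipy.spatial.transform import Rotation as Ro
def go(x,y,z,yaw):
    o=robot.get_obs();R=Ro.from_euler('xyz',o['ee_rot']).as_matrix()
    d=R.T@(np.array([x,y,z])-o['tool_pos']);cy=np.degrees(o['ee_rot'][2])
    t=-((yaw-cy+180)%360-180)/10
    print('shift mm',np.round(d*1000,1),'turn',round(t,2),'| tcp',np.round(o['tool_pos']*1000,1),'yaw',round(cy,1),'q6',round(o['joint_positions'][5],2),'t',round(o['time'],1))
E
python3 -c "
from h import *
go(.434,-.018,.2,-15.1)"
```

```text
shift mm [ 397.6 -374.7    5.3] turn 3.65 | tcp [ 200.2 -511.7  204.4] yaw 21.4 q6 -0.1 t 0.1
```

Call:
carry_out(steps=[[[0.398,-0.375,0.005],3.65,-1],[[0.398,-0.375,0.005],3.65,-1],[[0.398,-0.375,0.005],3.65,-1],[[0.398,-0.375,0.005],3.65,-1],[[0.398,-0.375,0.005],3.65,-1],[[0.398,-0.375,0.005],3.65,-1],[[0.398,-0.375,0.005],3.65,-1],[[0.398,-0.375,0.005],3.65,-1],[[0.398,-0.375,0.005],3.65,-1],[[0.398,-0.375,0.005],3.65,-1]])

```text
time: 1.35
tool_pos: [0.4347, -0.0149, 0.1997]
ee_rot: [-3.141, 0.002, -0.257]
wrist_force: [-0.4, -0.3, 0.5]
width: 0.0943
finger_force: 0.0
```

Call:
carry_out(steps=[[[0,0,0],0,-1],[[0,0,0],0,-1],[[0,0,0],0,-1]])

```text
time: 1.72
tool_pos: [0.4341, -0.0192, 0.2005]
ee_rot: [3.141, -0.0, -0.267]
wrist_force: [-0.1, 0.2, -0.1]
width: 0.0942
finger_force: 0.0
```

Run:
```python
from h import *
go(.434,-.018,.2,-15.1)
s=snap('wrist','w1.png');P=cloud(s);np.savez('pics/w1.npz',P=P,im=s['image'])
m=(P[...,2]>.066)&(P[...,2]<.095)&(abs(P[...,0]-.434)<.08)&(abs(P[...,1]+.018)<.05)
p=P[m];r=cv2.minAreaRect((p[:,:2]*1000).astype(np.float32));print(len(p),r)
k=m&(s['image'].max(-1)<80);p=P[k];print(len(p),np.median(p,0),cv2.minAreaRect((p[:,:2]*1000).astype(np.float32)))
```

```text
shift mm [-0.5 -1.2  0.5] turn -0.02 | tcp [434.1 -19.2 200.5] yaw -15.3 q6 1.66 t 1.7
1736 ((432.2780456542969, -19.606767654418945), (14.006165504455566, 108.20817565917969), 74.34437561035156)
636 [ 0.43370638 -0.01962541  0.08231972] ((432.7117919921875, -19.722774505615234), (12.297857284545898, 39.389190673828125), 74.60585021972656)
```

View pics/w1.png

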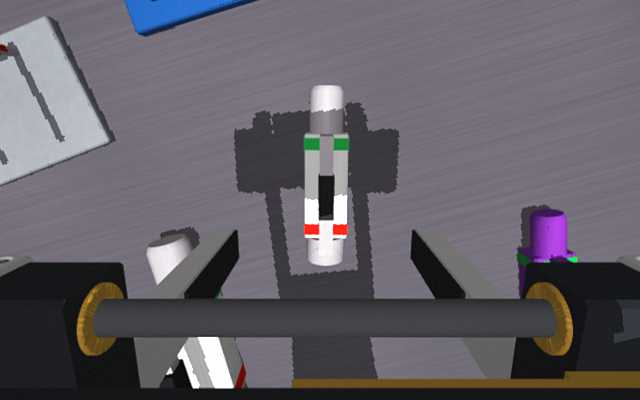

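The gauge sits straight under the gripper: grip block near pixel (326,198), GO end pointing away. Descending and gripping.

Call:
carry_out(steps=[[[-0.001,0.001,0.06],0,-1],[[-0.001,0.001,0.11],0,-1],[[-0.001,0.001,0.13],0,-1],[[-0.001,0.001,0.145],0,-1],[[-0.001,0.001,0.145],0,-1],[[-0.001,0.001,0.145],0,1],[[-0.001,0.001,0.145],0,1],[[-0.001,0.001,0.145],0,1],[[-0.001,0.001,0.145],0,1],[[-0.001,0.001,0.145],0,1]])

```text
time: 3.02
tool_pos: [0.4332, -0.0187, 0.0556]
ee_rot: [3.142, -0.0, -0.264]
wrist_force: [0.3, -0.3, 0.2]
width: 0.0473
finger_force: 0.0
```

Call:
carry_out(steps=[[[0,0,0],0,1],[[0,0,0],0,1],[[0,0,-0.03],0,1],[[0,0,-0.08],0,1],[[0,0,-0.08],0,1],[[0,0,-0.08],0,1]])

```text
time: 3.78
tool_pos: [0.4329, -0.0187, 0.135]
ee_rot: [3.141, 0.0, -0.264]
wrist_force: [-0.9, -0.2, 0.7]
width: 0.0004
finger_force: 0.0
```

Run:
```python
from h import *
go(.59-.05,.046,.0985,-.6)
```

```text
shift mm [ 86.5 -90.4  36.5] turn -1.45 | tcp [432.9 -18.7 135. ] yaw -15.1 q6 1.66 t 3.8
```

The fingers hadn't closed before the lift. I'll check the gauge's state, reopen and give it more time.

Call:
carry_out(steps=[[[0,0,-0.065],0,-1],[[0,0,-0.065],0,-1],[[0,0,-0.065],0,-1],[[0,0,-0.065],0,-1],[[0,0,-0.065],0,-1],[[0,0,-0.065],0,-1],[[0,0,-0.065],0,-1],[[0,0,-0.065],0,-1],[[0,0,-0.065],0,-1],[[0,0,-0.065],0,-1]])

```text
time: 5.03
tool_pos: [0.4332, -0.0187, 0.2005]
ee_rot: [3.142, -0.0, -0.264]
wrist_force: [-0.2, 0.7, 0.8]
width: 0.0936
finger_force: 0.0
```

```bash
cat >> h.py <<'E'
def barw(x,y,f=None,zlo=.066,zhi=.095):
    s=snap('wrist',f);P=cloud(s)
    m=(P[...,2]>zlo)&(P[...,2]<zhi)&(np.hypot(P[...,0]-x,P[...,1]-y)<.08)
    r=cv2.minAreaRect((P[m][:,:2]*1000).astype(np.float32));print(m.sum(),r)
    k=m&(s['image'].max(-1)<80);p=P[k];print(len(p),np.median(p,0),cv2.minAreaRect((p[:,:2]*1000).astype(np.float32)))
E
python3 - <<'E'
from h import *
barw(.433,-.02,'w2.png')
go(.4325,-.02,.055,-15.4);print(robot.get_obs()['width'])
E
```

```text
1725 ((432.2059631347656, -19.8414363861084), (13.386892318725586, 108.22989654541016), 74.8594970703125)
655 [ 0.43346185 -0.01947293  0.08227135] ((432.6217956542969, -19.872085571289062), (13.062143325805664, 39.236324310302734), 74.58097839355469)
shift mm [ -0.4   1.4 145.5] turn 0.03 | tcp [433.2 -18.7 200.5] yaw -15.1 q6 1.66 t 5.1
0.0939256724388042
```

View pics/w2.png

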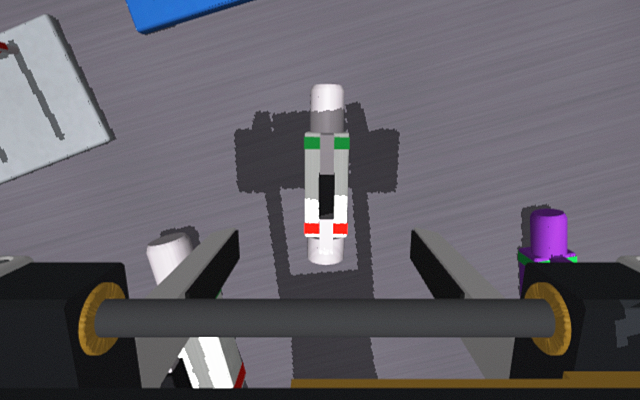

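The gauge stands untouched in the same place, grip block at (326,197).

Call:
carry_out(steps=[[[0,0.001,0.06],0,-0.3],[[0,0.001,0.11],0,-0.3],[[0,0.001,0.13],0,-0.3],[[0,0.001,0.146],0,-0.3],[[0,0.001,0.146],0,0],[[0,0.001,0.146],0,1],[[0,0.001,0.146],0,1],[[0,0.001,0.146],0,1],[[0,0.001,0.146],0,1],[[0,0.001,0.146],0,1]])

```text
time: 6.32
tool_pos: [0.4332, -0.0199, 0.0548]
ee_rot: [3.141, -0.001, -0.264]
wrist_force: [0.1, -0.3, 1.3]
width: 0.0134
finger_force: 30.0
```

Call:
carry_out(steps=[[[0,0,0],0,1],[[0,0,0],0,1],[[0,0,0],0,1],[[0,0,0],0,1],[[0,0,0],0,1],[[0,0,0],0,1]])

```text
time: 7.08
tool_pos: [0.4332, -0.0199, 0.0548]
ee_rot: [3.141, -0.001, -0.264]
wrist_force: [-1.2, -1.7, 3.3]
width: 0.014
finger_force: 30.0
```

Call:
carry_out(steps=[[[0,0,-0.02],0,1],[[0,0,-0.044],0,1],[[0,0,-0.044],0,1]])

```text
time: 7.45
tool_pos: [0.4332, -0.0194, 0.0983]
ee_rot: [-3.141, -0.001, -0.264]
wrist_force: [0.4, -0.1, -4.6]
width: 0.0135
finger_force: 30.0
```

Run:
```python
from h import *
o=robot.get_obs();print(o['width'],o['wrist_force'],o['wrist_torque'])
go(.52,.0456,.0988,-.6)
```

```text
0.013453241741375086 [ 0.4021482  -0.14093149 -4.60098226] [ 0.04212203 -0.01209713 -0.00961601]
shift mm [ 66.9 -85.4  -0.4] turn -1.45 | tcp [433.2 -19.4  98.3] yaw -15.1 q6 1.66 t 7.5
```

Call:
carry_out(steps=[[[0.02,-0.025,0],-0.5,1],[[0.04,-0.05,0],-1.0,1],[[0.067,-0.085,0],-1.45,1],[[0.067,-0.085,0],-1.45,1],[[0.067,-0.085,0],-1.45,1]])

```text
time: 8.07
tool_pos: [0.5179, 0.0449, 0.0958]
ee_rot: [3.141, 0.006, -0.011]
wrist_force: [-1.0, -0.5, -6.0]
width: 0.0134
finger_force: 30.0
```

Run:
```python
from h import *
go(.593,.0456,.0988,-.6)
s=snap('wrist','w3.png');np.savez('pics/w3.npz',P=cloud(s),im=s['image'])
```

```text
shift mm [75.1 -1.5 -3.5] turn -0.0 | tcp [517.9  44.9  95.8] yaw -0.6 q6 1.56 t 8.1
```

View pics/w3.png

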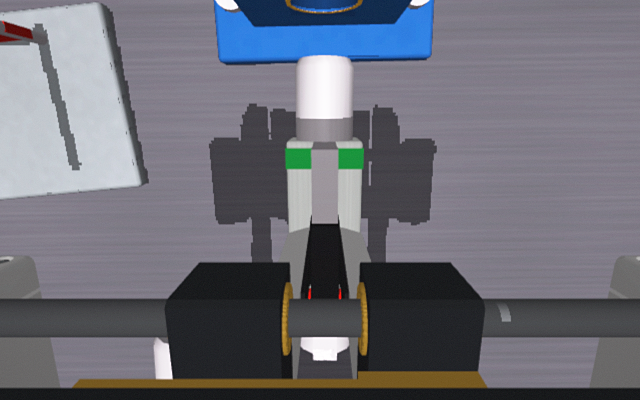

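The wrist picture shows the GO plug at (325,95) heading for the blue housing's bore (323,5), with the foot's front edge at row 60. I'll measure both in this same image.

```bash
cat >> h.py <<'E'
def align(hx,hy,hyaw,sgn,f=None):
    """relative pose plug (GO sgn=+1, NOGO -1) vs housing, wrist cam; world estimates"""
    s=snap('wrist',f);P=cloud(s);o=robot.get_obs();T=o['tool_pos'];im=s['image'].astype(int)
    g=o['ee_rot'][2];ax=np.array([np.cos(g),np.sin(g)]);n=np.array([-ax[1],ax[0]])
    Q=P[...,:2]-T[:2];a=Q@ax;b=Q@n;z=P[...,2]
    sat=im.max(-1)-im.min(-1)
    L=(.058,.090) if sgn>0 else (.057,.078)
    m=(a>L[0])&(a<L[1])&(abs(b)<.03)&(z>.045)&(z<.11)&(sat<40)
    # plug crest: fit circle in (b,z)
    rad=.017 if sgn>0 else .020
    from scipy.optimize import least_squares
    aa,bb,zz=a[m],b[m],z[m]
    f=lambda p:np.hypot(bb-p[0]-p[2]*(aa-.07),zz-p[1]-p[3]*(aa-.07))-rad
    r=least_squares(f,[0,.065,0,0],loss='soft_l1',f_scale=.001)
    print('plug n',m.sum(),'lat %.1f z %.1f yaw+%.1fdeg pitch %.1fdeg'%(r.x[0]*1e3,r.x[1]*1e3,np.degrees(r.x[2]),np.degrees(r.x[3])),'tip a %.1f'%(np.nanpercentile(a[(abs(b)<.015)&(z>.05)&(z<.1)&(sat<40)&(a<.12)&(a>.05)],99)*1e3))
    h=np.radians(hyaw);hx_=np.array([np.cos(h),np.sin(h)]);hn=np.array([-hx_[1],hx_[0]])
    D=P[...,:2]-[hx,hy];c=D@hx_;d=D@hn
    k=(abs(c)<.06)&(abs(d)<.09)&(z>.008)&(z<.022)&(sat>25);p=P[k]
    # foot front edge: min c per d-bin ; foot sides
    e=np.array([[x,np.min(c[k&(abs(d-x)<.004)])] for x in np.arange(-.06,.061,.01) if (k&(abs(d-x)<.004)).sum()>3])
    if len(e)>3:
        q=np.polyfit(e[:,0],e[:,1],1)
        print('foot n',len(p),'front %.1f (exp -42) yaw+%.1f  sides %.1f %.1f top z %.1f'%(q[1]*1e3,-np.degrees(q[0]),np.percentile(d[k],.5)*1e3,np.percentile(d[k],99.5)*1e3,np.median(z[k])*1e3))
    return P,im
E
python3 - <<'E'
from h import *
align(.667,.0456,-.6,1)
o=robot.get_obs();print(o['tool_pos'],o['ee_rot'])
E
```

```text
plug n 3503 lat 0.8 z 62.4 yaw+-0.1deg pitch 0.9deg tip a 98.0
foot n 8852 front -42.4 (exp -42) yaw+1.0  sides -75.5 72.2 top z 14.3
[0.5182791  0.04450091 0.09691877] [ 3.14142926  0.00317346 -0.01189348]
```

Call:
carry_out(steps=[[[0,0,-0.002],0,1],[[0,0,-0.002],0,1],[[0,0,-0.002],0,1],[[0,0,-0.002],0,1]])

```text
time: 8.68
tool_pos: [0.5198, 0.0447, 0.1006]
ee_rot: [3.142, -0.0, -0.011]
wrist_force: [-0.1, -0.1, -5.3]
width: 0.0137
finger_force: 30.0
```

Run:
```python
from h import *
for i in range(3): P,im=align(.667,.0456,-.6,1)
z=P[...,2];sat=im.max(-1)-im.min(-1);k=(z>.03)&(z<.112)&(abs(P[...,0]-.65)<.03)&(abs(P[...,1]-.045)<.08)&(sat>25)
p=P[k];print(len(p),'z range',p[:,2].min(),p[:,2].max())
for lo in(.03,.045,.06,.08):
    q=p[(p[:,2]>lo)&(p[:,2]<lo+.015)]
    if len(q)>20: print(lo,np.percentile(q[:,1],[.5,99.5]),np.median(q[:,0]), 'slope dx/dy deg',np.degrees(np.polyfit(q[:,1],q[:,0],1)[0]))
o=robot.get_obs();print(o['tool_pos'],o['ee_rot'],o['wrist_force'])
```

```text
plug n 3464 lat 0.6 z 67.0 yaw+-0.1deg pitch 1.1deg tip a 98.4
foot n 8204 front -41.7 (exp -42) yaw+1.0  sides -75.5 72.3 top z 14.3
plug n 3478 lat 0.6 z 66.9 yaw+-0.1deg pitch 1.1deg tip a 98.4
foot n 8216 front -41.7 (exp -42) yaw+1.1  sides -75.5 72.4 top z 14.3
plug n 3468 lat 0.6 z 66.9 yaw+-0.1deg pitch 1.1deg tip a 98.4
foot n 8210 front -41.7 (exp -42) yaw+1.0  sides -75.6 72.2 top z 14.3
3996 z range 0.030012394094669125 0.08288329466527959
0.03 [-0.00324773  0.09181606] 0.6460928487928246 slope dx/dy deg -0.38106184185638436
0.045 [-0.00310931  0.09148412] 0.646563315845168 slope dx/dy deg -0.3845466267292017
0.06 [-0.00309995  0.09181285] 0.646034199162612 slope dx/dy deg -0.37730166994048553
0.08 [0.05547236 0.09222181] 0.6456961516399548 slope dx/dy deg 0.1824108713774703
[0.5197811  0.04484377 0.10045469] [ 3.14153656e+00 -2.95440316e-05 -1.11815866e-02] [ 0.21196077  0.2892108  -5.23751917]
```

Call:
carry_out(steps=[[[0,0.0015,0.0022],-0.1,1],[[0.01,0.0015,0.0022],-0.1,1],[[0.02,0.0013,0.0022],-0.1,1],[[0.026,0.001,0.0022],-0.1,1],[[0.03,0.001,0.0022],-0.1,1],[[0.034,0.001,0.0022],-0.1,1],[[0.038,0.001,0.0022],-0.1,1],[[0.041,0.001,0.0022],-0.1,1],[[0.044,0.001,0.0022],-0.1,1],[[0.044,0.001,0.0022],-0.1,1]])

```text
time: 10.07
tool_pos: [0.5639, 0.0433, 0.0982]
ee_rot: [3.142, -0.0, 0.006]
wrist_force: [0.5, 0.3, -5.5]
width: 0.0139
finger_force: 30.0
```

Call:
carry_out(steps=[[[0.005,0,0],0,1],[[0.01,0,0],0,1],[[0.015,0,0],0,1],[[0.018,0,0],0,1],[[0.021,0,0],0,1],[[0.024,0,0],0,1],[[0.026,0,0],0,1],[[0.027,0,0],0,1],[[0.027,0,0],0,1]])

```text
time: 11.2
tool_pos: [0.5908, 0.0435, 0.0983]
ee_rot: [3.142, -0.0, 0.006]
wrist_force: [0.3, 0.6, -5.8]
width: 0.0136
finger_force: 30.0
```

Call:
carry_out(steps=[[[0.001,0,0],0,1],[[0.002,0,0],0,1],[[0.002,0,0],0,1],[[0.002,0,0],0,1]])

```text
time: 11.7
tool_pos: [0.5918, 0.0435, 0.0982]
ee_rot: [3.141, 0.002, 0.006]
wrist_force: [-4.9, -0.2, -1.1]
width: 0.0138
finger_force: 30.0
```

Call:
carry_out(steps=[[[0,0,0],0,1],[[0,0,0],0,1],[[-0.006,0,0],0,1],[[-0.016,0,0],0,1],[[-0.03,0,0],0,1],[[-0.045,0,0],0,1],[[-0.06,0,0],0,1],[[-0.076,0,0],0,1],[[-0.076,0,0],0,1]])

```text
time: 12.82
tool_pos: [0.5156, 0.0432, 0.0985]
ee_rot: [3.142, -0.0, 0.006]
wrist_force: [0.1, -0.3, -5.7]
width: 0.0135
finger_force: 30.0
```

Call:
carry_out(steps=[[[0,0,0],1,1],[[0,0,0],2,1],[[0,0,0],3,1],[[0,0,0],4,1],[[0,0,0],5,1],[[0,0,0],6,1],[[0,0,0],7,1],[[0,0,0],8,1],[[0,0,0],9,1],[[0,0,0],9,1]])

```text
time: 14.08
tool_pos: [0.4817, -0.0616, 0.0827]
ee_rot: [-3.057, 0.115, -1.359]
wrist_force: [-0.6, 0.4, -4.9]
width: 0.0135
finger_force: 30.0
```

Wrong turning direction: joint 6 hit its limit. Unwinding and then turning the other way.

Call:
carry_out(steps=[[[0,0,0],-1,1],[[0,0,0],-2,1],[[0,0,0],-3,1],[[0,0,0],-4,1],[[0,0,0],-4,1]])

```text
time: 14.7
tool_pos: [0.4822, -0.0605, 0.083]
ee_rot: [-3.003, 0.034, -0.663]
wrist_force: [0.9, 0.2, -5.4]
width: 0.014
finger_force: 30.0
```

Run:
```python
from h import *
o=robot.get_obs();print(o['tool_pos'],o['ee_rot'],o['joint_positions'],o['wrist_force'])
go(.516,.0432,.0985,0)
```

```text
[ 0.48215855 -0.06050358  0.08297228] [-3.00312775  0.0339127  -0.66312971] [-0.34526445 -0.02208275  1.73700063  0.14379276  1.41690116  1.86963001] [ 0.8904125   0.18514494 -5.44799958]
shift mm [ -37.7 -103.5    0. ] turn -3.8 | tcp [482.2 -60.5  83. ] yaw -38.0 q6 1.87 t 14.7
```

Run:
```python
from h import *
go(.48,-.06,.25,-38)
o=robot.get_obs();print(Ro.from_euler('xyz',o['ee_rot']).as_matrix()[:,2])
```

```text
shift mm [  -7.7  -22.1 -165.4] turn 0.0 | tcp [482.2 -60.5  83. ] yaw -38.0 q6 1.87 t 14.7
[ 0.05850028  0.12944404 -0.98985956]
```

Call:
carry_out(steps=[[[-0.003,-0.007,-0.055],0,1],[[-0.006,-0.015,-0.11],0,1],[[-0.008,-0.022,-0.165],0,1],[[-0.008,-0.022,-0.165],-1,1],[[-0.008,-0.022,-0.165],-2,1],[[-0.008,-0.022,-0.165],-3,1],[[-0.008,-0.022,-0.165],-4,1],[[-0.008,-0.022,-0.165],-5,1],[[-0.008,-0.022,-0.165],-6,1],[[-0.008,-0.022,-0.165],-7,1]])

```text
time: 15.95
tool_pos: [0.4795, -0.0598, 0.2494]
ee_rot: [-3.062, -0.118, 0.556]
wrist_force: [0.4, 0.0, -4.6]
width: 0.0137
finger_force: 30.0
```

Call:
carry_out(steps=[[[0,0,0],-1,1],[[0,0,0],-2,1],[[0,0,0],-3,1],[[0,0,0],-4,1],[[0,0,0],-5,1],[[0,0,0],-6,1],[[0,0,0],-7,1],[[0,0,0],-8,1],[[0,0,0],-9,1],[[0,0,0],-9,1]])

```text
time: 17.2
tool_pos: [0.4795, -0.0597, 0.2494]
ee_rot: [3.023, -0.08, 2.129]
wrist_force: [-0.6, 0.9, -5.2]
width: 0.013
finger_force: 30.0
```

Call:
carry_out(steps=[[[0,0,0],-1,1],[[0,0,0],-2,1],[[0,0,0],-3,1],[[0,0,0],-4,1],[[0,0,0],-5,1],[[0,0,0],-6,1],[[0,0,0],-7,1],[[0,0,0],-8,1],[[0,0,0],-8,1]])

```text
time: 18.32
tool_pos: [0.4795, -0.0597, 0.2494]
ee_rot: [3.041, 0.102, -2.769]
wrist_force: [0.9, 0.7, -4.9]
width: 0.0138
finger_force: 30.0
```

```bash
cat >> h.py <<'E'
def st():
    o=robot.get_obs();print(np.round(o['tool_pos'],4),'rpy deg',np.round(np.degrees(o['ee_rot']),2),'q',np.round(o['joint_positions'],3),'toolz',np.round(Ro.from_euler('xyz',o['ee_rot']).as_matrix()[:,2],3),o['width'],o['wrist_force'].round(1),o['time'])
E
python3 -c "
from h import *
st()"
```

```text
[ 0.4795 -0.0597  0.2494] rpy deg [ 174.25    5.84 -158.63] q [-0.346 -0.094  1.472  0.145  1.751 -2.268] toolz [ 0.058  0.13  -0.99 ] 0.013761311002682287 [ 0.9  0.7 -4.9] 18.325
```

Call:
carry_out(steps=[[[0,0,0],-1,1],[[0,0,0],-2,1],[[0,0,0],-3,1],[[0,0,0],-3,1]])

```text
time: 18.82
tool_pos: [0.4903, 0.0023, 0.2555]
ee_rot: [3.119, 0.102, -2.317]
wrist_force: [0.2, -0.6, -4.3]
width: 0.0139
finger_force: 30.0
```

```bash
python3 -c "
from h import *
st()"
```

```text
[0.4903 0.0023 0.2555] rpy deg [ 178.69    5.85 -132.74] q [-0.182 -0.09   1.453  0.1    1.742 -2.56 ] toolz [ 0.052  0.09  -0.995] 0.013867800803065506 [ 0.2 -0.6 -4.3] 18.825
```

Call:
carry_out(steps=[[[0,0,0],-1,1],[[0,0,0],-2,1],[[0,0,0],-2,1]])

```text
time: 19.2
tool_pos: [0.4839, 0.0978, 0.257]
ee_rot: [-3.105, 0.054, -2.08]
wrist_force: [0.2, -0.0, -5.3]
width: 0.0138
finger_force: 30.0
```

```bash
python3 -c "
from h import *
st()"
```

```text
[0.4839 0.0978 0.257 ] rpy deg [-177.89    3.1  -119.16] q [ 0.066 -0.093  1.451  0.026  1.723 -2.561] toolz [ 0.058  0.029 -0.998] 0.013786723464368251 [ 0.2 -0.  -5.3] 19.2
```

The push towards the opposite limit is undoing the tilt. The rest of it can be removed from another azimuth.

```bash
python3 -c "
from h import *
go(.2,-.4,.26,159)"
```

```text
shift mm [572.    4.2 -34.2] turn 8.18 | tcp [483.9  97.8 257. ] yaw -119.2 q6 -2.56 t 19.2
```

Call:
carry_out(steps=[[[0.0,0,0],1,1],[[0.06,0,-0.004],2,1],[[0.12,0,-0.008],3,1],[[0.18,0,-0.01],4,1],[[0.24,0.002,-0.014],5,1],[[0.3,0.002,-0.018],6,1],[[0.36,0.003,-0.022],7,1],[[0.42,0.003,-0.026],8.2,1],[[0.48,0.004,-0.03],8.2,1],[[0.54,0.004,-0.034],8.2,1]])

```text
time: 20.45
tool_pos: [0.2154, -0.376, 0.2622]
ee_rot: [3.094, 0.046, 2.766]
wrist_force: [-0.0, -0.8, -4.4]
width: 0.0136
finger_force: 30.0
```

Call:
carry_out(steps=[[[0,0,0],-1,1],[[0,0,0],-1,1]])

```text
time: 20.7
tool_pos: [0.2225, -0.3724, 0.262]
ee_rot: [3.103, 0.048, 2.933]
wrist_force: [-0.5, 0.1, -4.9]
width: 0.0137
finger_force: 30.0
```

```bash
cat >> h.py <<'E'
def tilt():
    o=robot.get_obs();z=Ro.from_euler('xyz',o['ee_rot']).as_matrix()[:,2];q=o['joint_positions'][0]
    print('tilt mrad radial %.1f lateral %.1f'%((z[0]*np.cos(q)+z[1]*np.sin(q))*1e3,(-z[0]*np.sin(q)+z[1]*np.cos(q))*1e3))
E
python3 -c "
from h import *
st();tilt()"
```

```text
[ 0.2225 -0.3724  0.262 ] rpy deg [177.78   2.76 168.04] q [-1.213 -0.18   1.518  0.063  1.811 -2.562] toolz [ 0.055  0.028 -0.998] 0.013672633372228354 [-0.5  0.1 -4.9] 20.7
tilt mrad radial -6.9 lateral 61.5
```

Call:
carry_out(steps=[[[0,0,0],-1,1],[[0,0,0],-1.6,1],[[0,0,0],-1.6,1]])

```text
time: 21.08
tool_pos: [0.2879, -0.3295, 0.2636]
ee_rot: [3.139, 0.021, 3.141]
wrist_force: [-0.3, -0.9, -4.9]
width: 0.0138
finger_force: 30.0
```

```bash
python3 -c "
from h import *
st();tilt()"
```

```text
[ 0.2879 -0.3295  0.2636] rpy deg [179.86   1.18 179.96] q [-0.997 -0.178  1.512  0.019  1.799 -2.563] toolz [ 0.021  0.003 -1.   ] 0.013753334262163087 [-0.3 -0.9 -4.9] 21.075
tilt mrad radial 9.0 lateral 18.6
```

Call:
carry_out(steps=[[[0,0,0],-0.55,1],[[0,0,0],-0.55,1],[[0,0,0],-0.55,1]])

```text
time: 21.45
tool_pos: [0.3057, -0.3168, 0.2634]
ee_rot: [-3.133, 0.006, -3.08]
wrist_force: [-0.9, 0.2, -5.2]
width: 0.0135
finger_force: 30.0
```

```bash
python3 -c "
from h import *
st();tilt()"
```

```text
[ 0.3057 -0.3168  0.2634] rpy deg [-179.53    0.35 -176.49] q [-9.330e-01 -1.710e-01  1.506e+00  1.000e-03  1.797e+00 -2.565e+00] toolz [ 0.007 -0.008 -1.   ] 0.013486572841180886 [-0.9  0.2 -5.2] 21.45
tilt mrad radial 10.2 lateral 0.7
```

Tilt is now 10 mrad, which is good enough. On to blue with the NO-GO end leading.

```bash
python3 -c "
from h import *
go(.525,.0433,.2,-179.6)"
```

```text
shift mm [-240.6  346.5   62.1] turn 0.31 | tcp [ 305.7 -316.8  263.4] yaw -176.5 q6 -2.56 t 21.4
```

Call:
carry_out(steps=[[[-0.24,0.346,0.062],0.31,1],[[-0.24,0.346,0.062],0.31,1],[[-0.24,0.346,0.062],0.31,1],[[-0.24,0.346,0.062],0.31,1],[[-0.24,0.346,0.062],0.31,1],[[-0.24,0.346,0.062],0.31,1],[[-0.24,0.346,0.062],0.31,1],[[-0.24,0.346,0.062],0.31,1],[[-0.24,0.346,0.062],0.31,1],[[-0.24,0.346,0.062],0.31,1]])

```text
time: 22.7
tool_pos: [0.5242, 0.0419, 0.2008]
ee_rot: [-3.134, 0.008, -3.135]
wrist_force: [-0.3, -0.9, -5.6]
width: 0.0136
finger_force: 30.0
```

```bash
python3 -c "
from h import *
st();tilt();go(.525,.0433,.0985,-179.6)
s=snap('wrist','w4.png');np.savez('pics/w4.npz',P=cloud(s),im=s['image'])
s=snap('top','t4.png');np.savez('pics/t4.npz',P=cloud(s),im=s['image'])"
```

```text
[0.5242 0.0419 0.2008] rpy deg [-179.56    0.44 -179.63] q [-0.023  0.029  1.441 -0.007  1.664 -1.601] toolz [ 0.008 -0.008 -1.   ] 0.01362407980960486 [-0.3 -0.9 -5.6] 22.7
tilt mrad radial 7.9 lateral -7.4
shift mm [ -0.    2.1 102.3] turn -0.0 | tcp [524.2  41.9 200.8] yaw -179.6 q6 -1.6 t 22.7
```

View pics/w4.png

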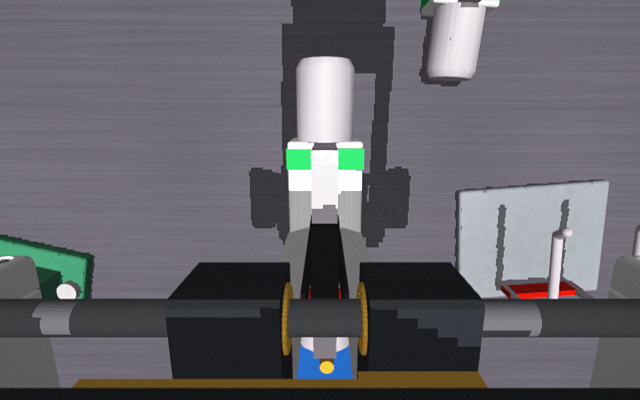

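The wrist camera now looks back: the gauge sits unchanged in the grip, with the blue housing's top knob at (326,368). I'll check blue's position in the top view and the gauge in the hand.

```bash
cat >> h.py <<'E'
def rect(P,x,y,lo,hi,rad=.09,name=''):
    m=(P[...,2]>lo)&(P[...,2]<hi)&(np.hypot(P[...,0]-x,P[...,1]-y)<rad);p=P[m]
    if len(p)<20: print(name,'few',len(p));return
    r=cv2.minAreaRect((p[:,:2]*1000).astype(np.float32));print(name,len(p),np.round(r[0],1),np.round(r[1],1),round(r[2],2))
E
python3 - <<'E'
from h import *
P=np.load('pics/t4.npz')['P']
rect(P,.667,.0456,.107,.119,.07,'blue');rect(P,.64,-.309,.107,.119,.07,'green')
s=snap('scene');Q=cloud(s);P0=np.load('pics/scene0.npz')['P']
for n,A in(('before',P0),('now',Q)):
    rect(A,.667,.0456,.107,.119,.07,n+'blue');rect(A,.64,-.309,.107,.119,.07,n+'green')
E
```

```text
blue 326 [670.9  44.8] [97.1 38.7] 84.71
green 460 [ 640.7 -308.6] [97.  41.4] 76.5
beforeblue 439 [666.3  44.1] [96.5 43.9] 89.95
beforegreen 452 [ 640.1 -310.1] [97.8 43.3] 77.44
nowblue 445 [667.   44.1] [43.7 96. ] 1.01
nowgreen 443 [ 639.1 -310.7] [97.8 43.5] 76.01
```

Call:
carry_out(steps=[[[0,0.002,0.05],0,1],[[0,0.002,0.09],0,1],[[0,0.002,0.1025],0,1],[[-0.015,0.002,0.1025],0,1],[[-0.028,0.002,0.1025],0,1],[[-0.034,0.002,0.1025],0,1],[[-0.036,0.002,0.1025],0,1],[[-0.038,0.002,0.1025],0,1],[[-0.038,0.002,0.1025],0,1]])

```text
time: 23.98
tool_pos: [0.5629, 0.0451, 0.0981]
ee_rot: [-3.134, 0.007, -3.132]
wrist_force: [-0.7, -1.1, -5.2]
width: 0.0137
finger_force: 30.0
```

```bash
python3 -c "
from h import *
st();tilt();go(.565,.0433,.0985,-179.6)"
```

```text
[0.5629 0.0451 0.0981] rpy deg [-179.59    0.39 -179.47] q [-0.016  0.16   1.505 -0.007  1.47  -1.595] toolz [ 0.007 -0.007 -1.   ] 0.013715595870401274 [-0.7 -1.1 -5.2] 23.975
tilt mrad radial 7.1 lateral -7.0
shift mm [-2.  -1.8 -0.3] turn 0.01 | tcp [562.9  45.1  98.1] yaw -179.5 q6 -1.6 t 24.0
```

Call:
carry_out(steps=[[[0,-0.001,0],0,1],[[-0.001,-0.001,0],0,1],[[-0.002,-0.001,0],0,1],[[-0.003,-0.001,0],0,1],[[-0.003,-0.001,0],0,1]])

```text
time: 24.6
tool_pos: [0.5652, 0.044, 0.0981]
ee_rot: [-3.134, 0.005, -3.133]
wrist_force: [-3.8, 0.5, -3.1]
width: 0.0139
finger_force: 30.0
```

Call:
carry_out(steps=[[[-0.0005,0,0],0,1],[[-0.0005,0,0],0,1],[[-0.0005,0,0],0,1],[[-0.0005,0,0],0,1]])

```text
time: 25.1
tool_pos: [0.5653, 0.0441, 0.0982]
ee_rot: [-3.134, 0.004, -3.132]
wrist_force: [-5.7, -1.2, -2.3]
width: 0.0138
finger_force: 30.0
```

Call:
carry_out(steps=[[[0.006,0,0],0,1],[[0.03,0,0],0,1],[[0.06,0,0],0,1],[[0.06,0,-0.05],0,1],[[0.06,0,-0.1],0,1],[[0.06,0,-0.1],0,1]])

```text
time: 25.85
tool_pos: [0.5093, 0.0443, 0.2035]
ee_rot: [-3.134, 0.021, -3.132]
wrist_force: [1.0, -0.1, -4.5]
width: 0.0138
finger_force: 30.0
```

```bash
python3 -c "
from h import *
s=snap('scene');Q=cloud(s);rect(Q,.667,.0456,.107,.119,.07,'blue');rect(Q,.64,-.309,.107,.119,.07,'green')
h=np.radians(-13.3);c=np.array([.6396,-.3104])-.155*np.array([np.cos(h),np.sin(h)]);print(c);st();go(c[0],c[1],.2,-13.3)"
```

```text
blue 442 [666.1  44.2] [43.8 96.6] 0.38
green 451 [ 639.7 -310.6] [96.8 43. ] 76.65
[ 0.48875727 -0.27474229]
[0.5075 0.0443 0.2   ] rpy deg [-179.59    0.79 -179.48] q [-0.02  -0.013  1.485 -0.007  1.655 -1.6  ] toolz [ 0.014 -0.007 -1.   ] 0.013761636023402728 [-0.7  1.  -6. ] 25.9
shift mm [  21.7 -318.8    2. ] turn -16.62 | tcp [507.5  44.3 200. ] yaw -179.5 q6 -1.6 t 25.9
```

Call:
carry_out(steps=[[[0,-0.04,0],1,1],[[0,-0.08,0],2,1],[[0.005,-0.12,0],3,1],[[0.01,-0.16,0],4,1],[[0.015,-0.2,0],5,1],[[0.02,-0.24,0],6,1],[[0.022,-0.28,0],7,1],[[0.022,-0.319,0],8,1],[[0.022,-0.319,0],9,1],[[0.022,-0.319,0.002],10,1]])

```text
time: 27.15
tool_pos: [0.4857, -0.275, 0.1941]
ee_rot: [3.138, 0.003, 1.398]
wrist_force: [0.6, 0.0, -5.7]
width: 0.014
finger_force: 30.0
```

Call:
carry_out(steps=[[[0,0,0],1,1],[[0,0,0],2,1],[[0,0,0],3,1],[[0,0,0],4,1],[[0,0,0],5,1],[[0,0,0],6,1],[[0,0,0],7,1],[[0,0,0],8,1],[[0,0,0],9.4,1],[[0,0,0],9.4,1]])

```text
time: 28.4
tool_pos: [0.4858, -0.2743, 0.1941]
ee_rot: [3.138, -0.004, -0.238]
wrist_force: [-0.0, -0.6, -5.0]
width: 0.0135
finger_force: 30.0
```

```bash
python3 -c "
from h import *
st();tilt();go(.4888,-.2747,.0985,-13.3)"
```

```text
[ 0.4858 -0.2743  0.1941] rpy deg [179.82  -0.21 -13.63] q [-0.615  0.104  1.375 -0.002  1.658  1.194] toolz [ 0.003 -0.004 -1.   ] 0.013521246941389228 [-0.  -0.6 -5. ] 28.4
tilt mrad radial 4.6 lateral -1.6
shift mm [ 2.7 -0.6 95.6] turn -0.03 | tcp [ 485.8 -274.3  194.1] yaw -13.6 q6 1.19 t 28.4
```

Tilt is down to about 5 mrad. Lowering, then measuring alignment as before.

Call:
carry_out(steps=[[[0,0,0.05],0,1],[[0.002,0,0.08],0,1],[[0.003,0,0.0955],0,1],[[0.003,0,0.0955],0,1],[[0.003,0,0.0955],0,1],[[0.003,0,0.0955],0,1]])

```text
time: 29.15
tool_pos: [0.4913, -0.277, 0.1043]
ee_rot: [3.135, -0.012, -0.235]
wrist_force: [-0.8, -0.1, -4.8]
width: 0.0133
finger_force: 30.0
```

```bash
cat >> h.py <<'E'
def face(P,im,hx,hy,hyaw):
    h=np.radians(hyaw);ax=np.array([np.cos(h),np.sin(h)]);n=np.array([-ax[1],ax[0]])
    D=P[...,:2]-[hx,hy];c=D@ax;d=D@n;z=P[...,2];sat=im.max(-1)-im.min(-1)
    k=(z>.03)&(z<.08)&(abs(c+.02)<.012)&(abs(d)<.07)&(sat>25)
    q=np.polyfit(d[k],c[k],1);e=np.percentile(d[k],[.5,99.5])
    ctr=np.array([hx,hy])+e.mean()*n+(np.polyval(q,e.mean())+.02)*ax
    print('face n',k.sum(),'edges',e.round(4),'bore mid xy',ctr.round(4),'yaw',round(hyaw-np.degrees(q[0]),2))
E
python3 - <<'E'
from h import *
P,im=align(.6396,-.3104,-13.3,1)
face(P,im,.6396,-.3104,-13.3)
st();tilt()
E
```

```text
plug n 3373 lat 0.1 z 68.5 yaw+-0.3deg pitch 0.8deg tip a 97.5
foot n 8480 front -42.5 (exp -42) yaw+0.0  sides -74.3 73.4 top z 14.3
face n 3002 edges [-0.0477  0.0468] bore mid xy [ 0.6397 -0.3109] yaw -13.31
[ 0.4912 -0.2769  0.1042] rpy deg [179.63  -0.67 -13.48] q [-0.613  0.149  1.505 -0.002  1.474  1.193] toolz [ 0.01  -0.009 -1.   ] 0.014092466688848159 [-0.2  0.  -5. ] 29.2
tilt mrad radial 13.2 lateral -1.7
```

Call:
carry_out(steps=[[[0,0,0.004],0,1],[[0,0,0.004],0,1],[[0,0,0.004],0,1],[[0,0,0.004],0,1]])

```text
time: 29.7
tool_pos: [0.4904, -0.2763, 0.0984]
ee_rot: [3.136, -0.009, -0.235]
wrist_force: [-0.3, -0.4, -4.9]
width: 0.0139
finger_force: 30.0
```

Run:
```python
from h import *
P,im=align(.6396,-.3104,-13.3,1,'w5.png')
P,im=align(.6396,-.3104,-13.3,1)
face(P,im,.6396,-.3104,-13.3)
st();tilt()
h=np.radians(-13.3);b=np.array([.6397,-.3109])-.0735*np.array([np.cos(h),np.sin(h)]);print(b);go(b[0],b[1],.0985,-13.1)
```

```text
plug n 3361 lat 0.3 z 62.4 yaw+-0.0deg pitch 0.7deg tip a 97.3
foot n 9012 front -42.6 (exp -42) yaw+-0.0  sides -74.2 73.3 top z 14.3
plug n 3361 lat 0.2 z 62.4 yaw+-0.1deg pitch 0.6deg tip a 97.3
foot n 8995 front -42.5 (exp -42) yaw+0.0  sides -74.2 73.3 top z 14.3
face n 2228 edges [-0.0479  0.047 ] bore mid xy [ 0.6393 -0.3108] yaw -13.32
[ 0.4904 -0.2764  0.0984] rpy deg [179.7   -0.5  -13.48] q [-0.613  0.153  1.512 -0.002  1.467  1.193] toolz [ 0.007 -0.007 -1.   ] 0.013698449634785346 [-0.1  0.5 -4.4] 29.8
tilt mrad radial 10.0 lateral -1.7
[ 0.56817135 -0.29399134]
shift mm [79.7 -1.   0.6] turn -0.04 | tcp [ 490.4 -276.4   98.4] yaw -13.5 q6 1.19 t 29.8
```

Call:
carry_out(steps=[[[0.005,0,-0.002],0,1],[[0.015,0,-0.002],0,1],[[0.025,0,-0.002],0,1],[[0.032,0,-0.002],0,1],[[0.036,-0.0003,-0.002],0,1],[[0.04,-0.0003,-0.002],0,1],[[0.044,-0.0003,-0.002],0,1],[[0.048,-0.0003,-0.002],0,1],[[0.052,-0.0003,-0.002],0,1],[[0.052,-0.0003,-0.002],0,1]])

```text
time: 31.05
tool_pos: [0.5412, -0.2882, 0.1008]
ee_rot: [3.136, -0.009, -0.235]
wrist_force: [0.2, -0.6, -5.1]
width: 0.0136
finger_force: 30.0
```

Run:
```python
from h import *
st();o=robot.get_obs();print(o['wrist_torque'])
h=np.radians(-13.3);b=np.array([.6395,-.3108])-.0724*np.array([np.cos(h),np.sin(h)]);go(b[0],b[1],.1005,-13.3)
```

```text
[ 0.5412 -0.2882  0.1008] rpy deg [179.7   -0.5  -13.48] q [-0.581  0.26   1.38  -0.002  1.492  1.226] toolz [ 0.007 -0.007 -1.   ] 0.013639331655545676 [ 0.2 -0.6 -5.1] 31.05
[0.05716695 0.01131365 0.0107792 ]
shift mm [28.4 -0.7  0.5] turn -0.02 | tcp [ 541.2 -288.2  100.8] yaw -13.5 q6 1.23 t 31.1
```

Inside by about 16 mm with no contact force. Continuing.

Call:
carry_out(steps=[[[0.005,0,0],0,1],[[0.01,0,0],0,1],[[0.015,0,0],0,1],[[0.019,0,0],0,1],[[0.022,0,0],0,1],[[0.025,0,0],0,1],[[0.026,0,0],0,1],[[0.027,0,0],0,1],[[0.028,0,0],0,1]])

```text
time: 32.17
tool_pos: [0.568, -0.2946, 0.101]
ee_rot: [3.136, -0.008, -0.235]
wrist_force: [-1.1, 1.4, -4.3]
width: 0.0141
finger_force: 30.0
```

Call:
carry_out(steps=[[[0.001,0,0],0,1],[[0.002,0,0],0,1],[[0.002,0,0],0,1],[[0.002,0,0],0,1],[[0.002,0,0],0,1]])

```text
time: 32.8
tool_pos: [0.5684, -0.2948, 0.1013]
ee_rot: [3.136, -0.005, -0.235]
wrist_force: [-6.1, 1.4, -2.7]
width: 0.0138
finger_force: 30.0
```

Call:
carry_out(steps=[[[0,0,0],0,1],[[-0.003,0,0],0,1],[[-0.01,0,0],0,1],[[-0.025,0,0],0,1],[[-0.04,0,0],0,1],[[-0.06,0,0],0,1],[[-0.084,0,0],0,1],[[-0.084,0,0],0,1]])

```text
time: 33.8
tool_pos: [0.4875, -0.2755, 0.1008]
ee_rot: [3.136, -0.01, -0.236]
wrist_force: [0.5, -0.3, -5.2]
width: 0.0135
finger_force: 30.0
```

Call:
carry_out(steps=[[[0,0,0],-1,1],[[0,0,0],-2,1],[[0,0,0],-3,1],[[0,0,0],-4,1],[[0,0,0],-5,1],[[0,0,0],-6,1],[[0,0,0],-7,1],[[0,0,0],-8,1],[[0,0,0],-9,1],[[0,0,0],-9,1]])

```text
time: 35.05
tool_pos: [0.4894, -0.2759, 0.1008]
ee_rot: [3.131, 0.006, 1.334]
wrist_force: [-0.7, 0.1, -5.4]
width: 0.0136
finger_force: 30.0
```

Call:
carry_out(steps=[[[0,0,0],-1,1],[[0,0,0],-2,1],[[0,0,0],-3,1],[[0,0,0],-4,1],[[0,0,0],-5,1],[[0,0,0],-6,1],[[0,0,0],-7,1],[[0,0,0],-8,1],[[0,0,0],-9,1],[[0,0,0],-9,1]])

```text
time: 36.3
tool_pos: [0.489, -0.2758, 0.1006]
ee_rot: [-3.136, 0.01, 2.902]
wrist_force: [0.3, -0.2, -4.9]
width: 0.0137
finger_force: 30.0
```

Run:
```python
from h import *
Q=cloud(snap('scene'));rect(Q,.64,-.309,.107,.119,.07,'green')
st()
h=np.radians(-13.3);ax=np.array([np.cos(h),np.sin(h)]);b=np.array([.6395,-.3108])-(.020+.081+.0015)*ax;go(*b,.1005,166.7)
```

```text
green 439 [ 638.8 -310.6] [97.1 43.3] 77.02
[ 0.4889 -0.2757  0.1005] rpy deg [-179.69    0.54  166.24] q [-0.614  0.148  1.514 -0.002  1.469 -1.944] toolz [ 0.008 -0.007 -1.   ] 0.013766915303464826 [ 0.7  0.5 -4.9] 36.35
shift mm [-52.1   0.9   0.5] turn -0.05 | tcp [ 488.9 -275.7  100.5] yaw 166.2 q6 -1.94 t 36.4
```

Call:
carry_out(steps=[[[-0.012,0.001,0],-0.05,1],[[-0.026,0.001,0],-0.05,1],[[-0.038,0.001,0],-0.05,1],[[-0.044,0.001,0],-0.05,1],[[-0.047,0.001,0],-0.05,1],[[-0.049,0.001,0],-0.05,1],[[-0.05,0.001,0],-0.05,1],[[-0.051,0.001,0],-0.05,1],[[-0.051,0.001,0],-0.05,1]])

```text
time: 37.48
tool_pos: [0.5382, -0.2865, 0.1009]
ee_rot: [-3.136, 0.009, 2.915]
wrist_force: [1.5, -0.3, -6.1]
width: 0.0138
finger_force: 30.0
```

Call:
carry_out(steps=[[[-0.0005,0,0],0,1],[[-0.001,0,0],0,1],[[-0.001,0,0],0,1]])

```text
time: 37.85
tool_pos: [0.5389, -0.2866, 0.1008]
ee_rot: [-3.136, 0.008, 2.915]
wrist_force: [-2.2, 0.6, -4.5]
width: 0.0139
finger_force: 30.0
```

Call:
carry_out(steps=[[[-0.001,0,0],0,1],[[-0.001,0,0],0,1],[[-0.001,0,0],0,1],[[-0.001,0,0],0,1],[[-0.001,0,0],0,1]])

```text
time: 38.48
tool_pos: [0.5391, -0.2866, 0.1008]
ee_rot: [-3.136, 0.006, 2.915]
wrist_force: [-4.9, 1.6, -2.4]
width: 0.0139
finger_force: 30.0
```

NO-GO pressed at about 5 N. Both housings are checked; withdrawing and heading to the hook.

Call:
carry_out(steps=[[[0.006,0,0],0,1],[[0.03,0,0],0,1],[[0.06,0,0],0,1],[[0.06,0,-0.05],0,1],[[0.06,0,-0.1],0,1],[[0.06,0,-0.1],0,1]])

```text
time: 39.22
tool_pos: [0.484, -0.2746, 0.2065]
ee_rot: [-3.131, 0.022, 2.915]
wrist_force: [0.6, -0.6, -4.8]
width: 0.0138
finger_force: 30.0
```

Run:
```python
from h import *
for n in('top','scene'):
    P=cloud(snap(n))if n=='top' else np.load('pics/scene0.npz')['P']
    m=(np.hypot(P[...,0]-.592,P[...,1]-.2725)<.075)&(P[...,2]>.1)&(P[...,2]<.125);p=P[m]
    h=np.radians(5.2);ax=np.array([np.cos(h),np.sin(h)]);nn=np.array([-ax[1],ax[0]])
    D=p[:,:2]-[.592,.2725];c=D@ax;d=D@nn
    for sg in(1,-1):
        k=(d*sg>.015)&(d*sg<.06)&(p[:,2]<.116)
        if k.sum()<10: print('few');continue
        q=np.polyfit(c[k],d[k],1);print(n,sg,k.sum(),'d0 %.1f slope %.2fdeg c %.1f..%.1f z %.1f'%(q[1]*1e3,np.degrees(q[0]),c[k].min()*1e3,c[k].max()*1e3,np.percentile(p[k,2],80)*1e3))
    t=p[p[:,2]>.115];print('tip c',(t[:,:2]-[.592,.2725])@ax*1e3 if len(t)<12 else np.median((t[:,:2]-[.592,.2725])@ax)*1e3)
    rect(P,.592,.2725,.008,.016,.12,'base')
st();go(.492,.2635,.2,95.2)
```

```text
top 1 95 d0 33.4 slope 0.15deg c -46.0..50.2 z 110.5
top -1 96 d0 -34.5 slope -0.29deg c -51.5..48.9 z 111.6
tip c -49.169386463808124
base 1611 [603.7 269.3] [204.5 185.4] 77.55
scene 1 84 d0 31.2 slope -0.81deg c -46.9..50.7 z 112.3
scene -1 86 d0 -36.8 slope -0.49deg c -46.5..51.0 z 112.5
tip c -46.6026429160995
base 1181 [593.5 270.5] [133.1 159.8] 4.9
[ 0.4825 -0.2736  0.2028] rpy deg [-179.57    0.87  167.03] q [-6.170e-01  8.500e-02  1.378e+00 -1.000e-03  1.661e+00 -1.962e+00] toolz [ 0.013 -0.011 -1.   ] 0.013687680114450406 [-0.4  0.2 -6.5] 39.275
shift mm [111.3 525.5  -2.9] turn 7.18 | tcp [ 482.5 -273.6  202.8] yaw 167.0 q6 -1.96 t 39.3
```

Call:
carry_out(steps=[[[0.012,0.056,0],0.7,1],[[0.024,0.112,0],1.4,1],[[0.036,0.168,0],2.1,1],[[0.048,0.224,0],2.8,1],[[0.06,0.28,0],3.5,1],[[0.072,0.336,0],4.2,1],[[0.083,0.392,0],5,1],[[0.095,0.448,0],6,1],[[0.106,0.5,-0.002],7.2,1],[[0.11,0.524,-0.003],7.2,1]])

```text
time: 40.52
tool_pos: [0.49, 0.2652, 0.1959]
ee_rot: [3.14, 0.008, 1.66]
wrist_force: [1.8, -0.3, -5.4]
width: 0.0141
finger_force: 30.0
```

Call:
carry_out(steps=[[[0,0,0],0,1],[[0,0,0.04],0,1],[[0,0,0.075],0,1],[[0,0,0.08],0,1],[[0,0,0.08],0,1],[[0,0,0.08],0,1]])

```text
time: 41.28
tool_pos: [0.4934, 0.2622, 0.1216]
ee_rot: [3.131, 0.007, 1.658]
wrist_force: [0.1, 0.4, -4.1]
width: 0.0139
finger_force: 30.0
```

Run:
```python
from h import *
s=snap('scene','s6.png');cv2.imwrite('pics/s6c.png',cv2.resize(s['image'][130:260,330:490][...,::-1],None,fx=4,fy=4))
st();tilt();go(.4934,.262,.1175,94.9)
P,im=align(0,0,0,1)
Q=cloud(s);m=(abs(Q[...,0]-.494)<.05)&(abs(Q[...,1]-.262)<.12)&(Q[...,2]>.08)&(Q[...,2]<.105);rect(Q,.494,.262,.085,.105,.12,'blocktop?')
```

```text
[0.4934 0.2623 0.1217] rpy deg [179.41   0.37  95.  ] q [ 0.393  0.133  1.488 -0.009  1.513  0.306] toolz [ 0.011 -0.006 -1.   ] 0.013810157476213315 [-0.7 -0.4 -5.1] 41.325
tilt mrad radial 7.8 lateral -9.3
shift mm [-0.3 -0.1  4.2] turn 0.01 | tcp [493.4 262.3 121.7] yaw 95.0 q6 0.31 t 41.3
plug n 3357 lat -0.1 z 115.0 yaw+-1.1deg pitch -0.2deg tip a 98.1
blocktop? 596 [494.6 269.9] [ 48.1 182.1] 5.33
```

View pics/s6c.png

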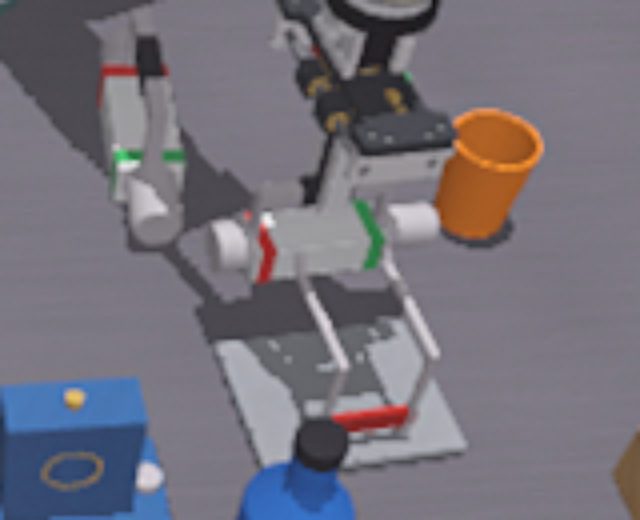

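The scene crop shows the gauge across the hook just short of the prong tips (tips near crop (300,260) and (385,260)), with the handle opening facing them. I'll lower it 4 mm and verify the heights.

Call:
carry_out(steps=[[[0,0,0.0042],0,1],[[0,0,0.0042],0,1],[[0,0,0.0042],0,1]])

```text
time: 41.75
tool_pos: [0.4921, 0.262, 0.1153]
ee_rot: [3.135, 0.008, 1.658]
wrist_force: [0.1, -0.5, -4.6]
width: 0.0139
finger_force: 30.0
```

Run:
```python
from h import *
o=robot.get_obs();T=o['tool_pos'];g=o['ee_rot'][2];ax=np.array([np.cos(g),np.sin(g)]);n=np.array([-ax[1],ax[0]])
P=cloud(snap('wrist'));Q=P[...,:2]-T[:2];a=Q@ax;b=Q@n;z=P[...,2]
f=lambda m:print(m.sum(),np.percentile(z[m],[50,90])*1e3 if m.sum() else '')
f((a>.06)&(a<.09)&(abs(b)<.003)&(z>.05)&(z<.13))   # plug crest: U+38
f((a>.03)&(a<.045)&(abs(b)<.004)&(z>.1)&(z<.16))   # bar top: U+79
f((a>.03)&(a<.045)&(abs(b)>.012)&(abs(b)<.02)&(z>.05)&(z<.13)) # block top: U+33
st()
h=np.radians(4.9);go(.593,.2705,.1175,94.9)
```

```text
615 [94.86846927 95.70956878]
541 [136.39374738 137.16048109]
697 [90.52573204 91.36383165]
[0.4922 0.262  0.1154] rpy deg [179.63   0.44  95.02] q [ 0.393  0.136  1.496 -0.009  1.505  0.306] toolz [ 0.007 -0.007 -1.   ] 0.013762456976985058 [ 0.1 -0.1 -4.7] 41.8
shift mm [ -0.4 101.2  -1.5] turn 0.01 | tcp [492.2 262.  115.4] yaw 95.0 q6 0.31 t 41.8
```

Call:
carry_out(steps=[[[0,0,-0.003],0,1],[[0,0.012,-0.003],0,1],[[0,0.024,-0.003],0,1],[[0,0.036,-0.003],0,1],[[0,0.048,-0.003],0,1],[[0,0.06,-0.003],0,1],[[0,0.072,-0.003],0,1],[[0,0.086,-0.003],0,1],[[0,0.098,-0.003],0,1],[[0,0.098,-0.003],0,1]])

```text
time: 43.05
tool_pos: [0.5907, 0.2705, 0.1188]
ee_rot: [3.135, 0.008, 1.658]
wrist_force: [1.0, 0.0, -3.9]
width: 0.0139
finger_force: 30.0
```

Call:
carry_out(steps=[[[0,0,0.006],0,1],[[0,0,0.012],0,1],[[0,0,0.014],0,1],[[0,0,0.014],0,1]])

```text
time: 43.55
tool_pos: [0.5895, 0.2704, 0.1046]
ee_rot: [3.136, 0.008, 1.658]
wrist_force: [-0.8, -0.4, -5.2]
width: 0.0134
finger_force: 30.0
```

Run:
```python
from h import *
st();s=snap('scene','s7.png');cv2.imwrite('pics/s7c.png',cv2.resize(s['image'][130:260,330:490][...,::-1],None,fx=4,fy=4))
```

```text
[0.5895 0.2704 0.1046] rpy deg [179.67   0.45  95.02] q [ 0.348  0.34   1.271 -0.009  1.527  0.26 ] toolz [ 0.006 -0.007 -1.   ] 0.013440470211744176 [-0.8 -0.4 -5.2] 43.55
```

View pics/s7c.png

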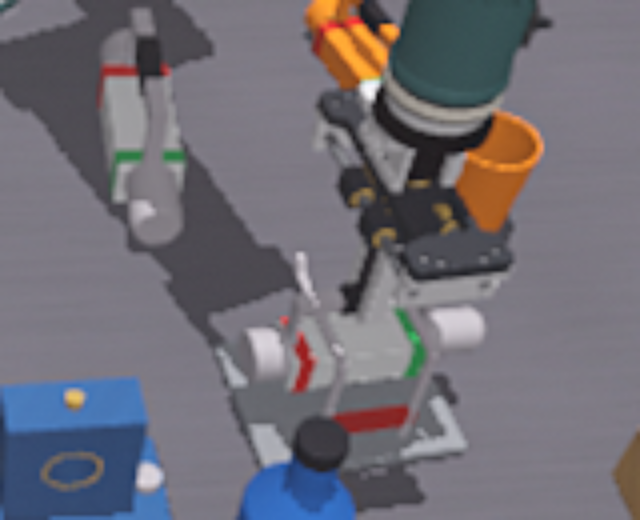

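Both prongs run through the handle opening above the block: tip at crop (303,262), rods at (340,360) and (425,340). Lowering onto them.

Call:
carry_out(steps=[[[0,0,0.002],0,1],[[0,0,0.003],0,1],[[0,0,0.004],0,1],[[0,0,0.004],0,1]])

```text
time: 44.1
tool_pos: [0.5899, 0.2704, 0.1009]
ee_rot: [3.135, 0.008, 1.658]
wrist_force: [0.6, 0.1, -4.4]
width: 0.0138
finger_force: 30.0
```

Call:
carry_out(steps=[[[0,0,0.001],0,1],[[0,0,0.0015],0,1],[[0,0,0.0015],0,1]])

```text
time: 44.48
tool_pos: [0.5901, 0.2705, 0.1001]
ee_rot: [3.134, 0.007, 1.658]
wrist_force: [-0.7, -0.2, -2.9]
width: 0.0143
finger_force: 30.0
```

Call:
carry_out(steps=[[[0,0,0.001],0,1],[[0,0,0.001],0,1],[[0,0,0.001],0,0.4],[[0,0,0.001],0,0.2],[[0,0,0.001],0,0.0],[[0,0,0.001],0,0.0],[[0,0,0.001],0,0.0],[[0,0,0.001],0,0.0]])

```text
time: 45.48
tool_pos: [0.59, 0.2705, 0.0985]
ee_rot: [3.135, 0.008, 1.658]
wrist_force: [-0.9, -1.1, -0.1]
width: 0.0469
finger_force: 0.0
```

Call:
carry_out(steps=[[[0,0,-0.01],0,0.0],[[0,0,-0.03],0,0.0],[[0,0,-0.07],0,0.0],[[0,0,-0.12],0,0.0],[[0,0,-0.16],0,0.0],[[0,0,-0.16],0,0.0],[[0,0,-0.16],0,0.0],[[0,0,-0.16],0,0.0]])

```text
time: 46.48
tool_pos: [0.5881, 0.2713, 0.2563]
ee_rot: [3.139, 0.009, 1.658]
wrist_force: [-0.6, -0.2, 0.5]
width: 0.0473
finger_force: 0.0
```

Run:
```python
from h import *
st();s=snap('wrist','w8.png');P=cloud(s)
rect(P,.591,.2705,.12,.135,.03,'grip block');rect(P,.591,.2705,.117,.135,.07,'bar')
Q=cloud(snap('scene'));rect(Q,.667,.0456,.107,.119,.07,'blue');rect(Q,.64,-.309,.107,.119,.07,'green')
```

```text
[0.5881 0.2713 0.2563] rpy deg [179.84   0.5   95.02] q [ 0.35   0.308  1.012 -0.009  1.821  0.26 ] toolz [ 0.003 -0.008 -1.   ] 0.04725013805967749 [-0.6 -0.2  0.5] 46.475
grip block 902 [589.8 270.4] [12.9 59.4] 5.17
bar 1656 [567.4 268. ] [ 57.9 107.9] 5.17
blue 444 [666.9  44.2] [96.1 42.1] 89.81
green 455 [ 640.1 -311.1] [97.4 44.2] 77.09
```

View pics/w8.png

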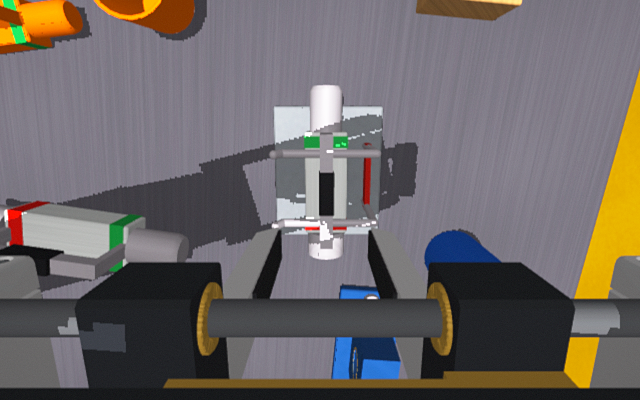

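The gauge hangs level across both prongs (rods at rows 154 and 225), grip block centred at (326,194). I'll let it settle, then hand in.

Call:
carry_out(steps=[[[0,0,0],0,0],[[0,0,0],0,0],[[0,0,0],0,0],[[0,0,0],0,0],[[0,0,0],0,0],[[0,0,0],0,0],[[0,0,0],0,0],[[0,0,0],0,0],[[0,0,0],0,0],[[0,0,0],0,0]])

```text
time: 47.82
tool_pos: [0.5888, 0.2716, 0.2585]
ee_rot: [3.135, 0.008, 1.658]
wrist_force: [0.5, 0.4, 0.4]
width: 0.0468
finger_force: 0.0
```

```bash
python3 -c "
from h import *
print(robot.close_job())"
```

```text
the job is handed in; nothing more can be done
None
```

I gauged the blue and green housings with the GO end, then the NO-GO end (no yellow housing was there), hung the gauge on both prongs of the hook, and handed the job in at about 48 s; no verdict was returned.

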